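# Nudge a turned ball up the marking gutter and bolt it in

## Robot

A 6-joint arm with a two-finger parallel gripper is mounted at the origin on the work surface. World frame = base frame: x ahead of the robot, y to its left, z up, the work surface at z = 0. Lengths are in mm, angles in rad, forces in N, time in s.
With the tool pointing down it reaches from about 275 to 1000 mm from the base axis. Payload 8.4 kg.
Tool frame: the origin (TCP) lies midway between the tips of the shut fingers; the grasp point (between the pads) lies 19 mm behind it; z points along the fingers, y is the line along which they close (so a half turn about z gives the same grasp; the last joint's range is limited). The gripper opens to 85 mm and grips with 20 to 120 N. Pads are 22 mm wide; open, the fingers measure 114 mm over their backs; the gripper's body (76 mm by 85 mm) begins 54 mm behind the grasp point. The pads swing forward as they close: fully open they stand 13 mm farther back than shut.
Start: joints at [-1.245, 0.353, 1.633, -0, 1.155, -0.002], TCP at [201.224, -591.724, 231.281] pointing down, gripper open.
Joint ranges: [-2.63, 2.63], [-0.92, 2.1], [0.06, 2.66], [-1.3, 4.44], [0, 2.69], [-3.02, 3.02]. Speed limits (rad/s): [2.22, 2.22, 2.79, 3.14, 3.14, 3.14].

## Interface

Orientations are given as [roll, pitch, yaw] about the fixed x, y, z axes, in that order (R = Rz(yaw) Ry(pitch) Rx(roll)).
In Python, from rig import r gives the robot as it stands.
- The arm moves only by the shell command python3 -m inch 'ROWS' [OPENING] [FORCE]. ROWS is JSON, a list that holds one entry, the list of rows, each a list of 6 numbers: the shift along the tool's x, y, z scaled (see below), then the turn, a rotation vector about the tool's x, y, z scaled (see below). In form: [[[tx, ty, tz, wx, wy, wz], ...]]. A call has 1 to 8 rows; each row is the pose to reach, as a shift and turn from the pose commanded when the call began, along the tool's axes at that moment, turning the shorter way round; what a row does not reach only later rows make up. The controller multiplies each number of a shift by 20 cm and each number of a turn by pi rad. A row lasts 1/12 s, in which the tool goes at most 41.7 mm and 7.16 degrees, less where a joint would pass 70% of its speed; a pose out of reach is approached as far as the arm can. A call with a number of a shift or a turn outside -1 to 1 is refused whole. A call with a gripper value outside its range is refused whole. OPENING is the gripper's target within -1 to 1 (fully open at 1, half-way at 0, shut at -1), set as the call begins (- or left out, the last holds). The fingers move at their own pace and stop on an object; FORCE is the grip in N (left out, the last holds). Time passes only in rows, so rows that repeat a pose let the fingers close. It gives the time, the measured TCP pose, the force, the opening and the grip force at its end, in the units of the state.
- r.sense(): the state, without advancing time (a new reading comes with each control period).
- r.grab_frame(name): name is "scene" or "top" or "wrist"; returns the picture (384x512x3 uint8, red, green, blue); there is no depth.
- r.camera_info(name): a dict with "K" (3x3 intrinsics, pixels), "distortion" ([k1, k2, p1, p2, k3] as OpenCV has them; the pictures are not rectified), "rvec" (rotation vector, rad) and "tvec" (3), from world to camera coordinates, as OpenCV has them; the wrist camera has in their place "mount" (4x4, takes a point from camera to tool coordinates, whose origin is the TCP and whose axes are the flange's). Camera axes: x right, y down, z forward; pixel columns grow to the right and rows downward; lengths in mm; the calibration is good to about 2 mm. A picture is of the moment at which its call begins: read the wrist's pose just before it. camera_info takes no time and is no camera call.
- r.sign_off(): hands the job in; it is judged then, once.
The state is a dict: "clock": time; "qpos": joint angles; "qvel": joint speeds; "joint_efforts": joint torques, N m; "eef_pos": TCP position; "tcp_rot": TCP orientation; "contact_force": force on the tool from outside, world axes, zero at the start; "wrist_torque": the same for the moment, N m; "opening": opening from 0.0 (shut) to 1.0 (fully open); "grasp_force": force on a finger pad.
Only numpy, scipy, OpenCV 4.12 (cv2) and the standard library are available. Lean on these libraries where they do the work, as an engineer would, in place of code of your own. Each camera call takes 0.05 s, during which the arm holds its last target. There are 200 camera calls.

## Task

With the fingertips, gently nudge the dark wooden ball up the sloped V gutter and over the crest, so that it settles in the dip against the end stop and does not roll back; never pinch the ball or lift it out of the gutter. Then push the red knob of the sliding keeper until the knob meets its wooden guide, so that the bar stands behind the ball. Leave the other things on the bench where they are, and finish clear of everything.

Things in the scene. Friction and masses are not known exactly. Their poses are not given: they have to be found in the camera images.
- ball_center (a point): centre of the dark brown wooden ball, 60 mm in diameter, about 60 to 130 g, that rolls freely. It starts at rest at the gutter's low end and rolls back there if let go below the crest.
- gutter: the fixed pale wooden V gutter on a plywood base, 110 mm (x) by 310 mm (y), 12 mm thick. Origin: on the table under the gutter's centre line. Its x points level across the gutter, away from the robot's side (the side of the keeper's knob); y points level along it, uphill; z up. 'Gutter x, y, z' below are in this frame, mm.
- ramp: rising part of the gutter, 170 mm long, 9 degrees steep. Origin: on the V's bottom line at the crest (gutter 0, 50, 58); x across as the gutter's, y up along the slope, z square to it. The two boards rise sideways at 30 degrees to x +-36, z 21; the ball's centre rides at z 35.
- low_lip (a point): top middle of the dark lip that closes the gutter's low end (ramp y -170), 12 mm above the V's bottom line, 40 mm wide, 6 mm thick. It is low: the back of the ball resting on it overhangs it and is free to be pushed by a fingertip.
- seat (a point): where the ball's centre is when it rests in the dip against the end stop (gutter 0, 95, 84). The dip is the V falling at 12 degrees from the crest to the stop, a dark plate with its face at gutter y 125, top at z 115. A ball whose centre is nudged past the crest (beyond gutter y 58) rolls on into the dip by itself.
- keeper (a joint): travel of the sliding keeper, m: 0 to 0.010 as found, drawn back; 0.063 at its stop, fully in along the gutter's +x, knob touching the guide. Stiff (about 2 N), stays where left. Its bar, 12 mm wide, 14 tall, slides level over the crest at gutter y 50, z 92: pushed in too early it blocks the ball's way; with the ball in the dip it passes some 9 mm behind it.
- keeper_knob (a point): centre of the outer face, the face to push on, of the keeper's red round knob (32 mm across, 18 mm long, axis along the slide): gutter y 50, z 92, with x -141 drawn fully back and x -78 fully in
- guide_top (a point): top centre of the fixed wooden guide that carries the keeper: a block and bridge 18 mm (x) by 50 mm (y), gutter x -42 to -60, y 25 to 75, up to z 112
- offcut: loose bystander: pale wood block 50 x 90 x 28 mm lying beside the gutter on the side away from the robot; origin: centre of its underside
- finial: loose bystander: small pale turned wooden finial, 38 mm across, 56 mm tall, standing beside the lower part of the gutter on the robot's side; origin: centre of its underside
- glue: loose bystander: yellow bottle, 56 mm across, 150 mm tall; origin: centre of its underside
- chisel: loose bystander: hand tool with a yellow handle, lying flat; origin under its middle
- mallet: loose bystander: hammer with a pale wooden handle, lying flat; origin under its middle
- pencil_cup: loose bystander: blue cup 72 mm across, 85 mm tall, with pencils up to 165 mm; origin: centre of its underside
- card_ring: loose bystander: brown ring, 80 mm across, 24 mm tall, lying flat; origin: centre of its underside
- ball: the same ball; its origin lies on its surface and turns with it, so use ball_center
Mind the look-alikes: they are no part of the job. Of the things that look like the ball, the largest one is meant.

How it is judged:
By the outcome, as a careful person would: the job done as asked, in the order asked, and still so for the second after the job is handed in, with the robot touching nothing.
It also fails if it takes over 64 s, if anything falls off the work surface, if the arm or the gripper's body presses on something with over 40 N, if the wrist force passes 120 N, or if a joint passes its speed limit or range.

## Working session

There is one attempt and no reset: what is moved stays moved. The work goes in short steps, Python scripts to look and compute and a shell command to move; the robot and the scene stay as the last step left them, time stands still between calls to the robot, and variables do not carry over. Pictures are saved under pics/ and viewed, at most 11 in all, crops included, and the job is handed in when it is done.

```bash
ls; mkdir -p pics; python3 - <<'E'
from rig import r
import cv2
print(r.sense())
for n in("scene","top"):
    im=r.grab_frame(n); cv2.imwrite(f"pics/{n}0.png",cv2.resize(im[:,:,::-1],(800,600),interpolation=cv2.INTER_CUBIC))
    print(n,r.camera_info(n))
print(r.camera_info("wrist"))
E
```

```text
pics
{'clock': 0.0, 'qpos': array([-1.24536763e+00,  3.53657340e-01,  1.63413919e+00,  1.83244891e-05,
        1.15519971e+00, -2.39504758e-03]), 'qvel': array([-2.54059425e-04,  1.30079961e-03, -1.54857783e-03,  5.91331386e-05,
        8.83693161e-04, -3.28560107e-04]), 'joint_efforts': array([-2.03279618e-03, -6.05254698e+01, -3.42070091e+01, -3.29984587e-04,
        9.34099022e-03, -1.99955116e-05]), 'eef_pos': array([ 201.09465914, -591.25847125,  230.55378053]), 'tcp_rot': array([-3.14018912e+00, -2.01158184e-05,  3.27816322e-01]), 'contact_force': array([ 0.01151909,  0.51781969, -0.785982  ]), 'wrist_torque': array([-0.00416732,  0.04614871, -0.06634364]), 'grasp_force': 0.0, 'opening': 1.000645418736025}
scene {'K': array([[361.7845131 ,   0.        , 257.76313106],
       [  0.        , 361.7845131 , 187.34041706],
       [  0.        ,   0.        ,   1.        ]]), 'distortion': array([0.00696082, 0.        , 0.        , 0.        , 0.        ]), 'rvec': array([ 1.54532513,  2.30166574, -0.65795156]), 'tvec': array([ 238.3973531 , -396.69102587, 1354.60589281])}
top {'K': 
[... 260 characters left out ...]
.16883775, -2.20074714,  0.03607261]), 'tvec': array([  20.32618273,  559.0078981 , 1587.47512772])}
{'K': array([[316.27149915,   0.        , 254.89544934],
       [  0.        , 316.27149915, 190.64339964],
       [  0.        ,   0.        ,   1.        ]]), 'distortion': array([-0.04697702,  0.        ,  0.        ,  0.        ,  0.        ]), 'mount': array([[ 1.34480826e-04, -9.66387390e-01, -2.57090244e-01,
         6.48678964e+01],
       [ 9.99999271e-01, -1.78441171e-04,  1.19383770e-03,
        -8.57364185e-02],
       [-1.19958518e-03, -2.57090217e-01,  9.66386662e-01,
        -1.41555474e+02],
       [ 0.00000000e+00,  0.00000000e+00,  0.00000000e+00,
         1.00000000e+00]])}
```

View pics/top0.png

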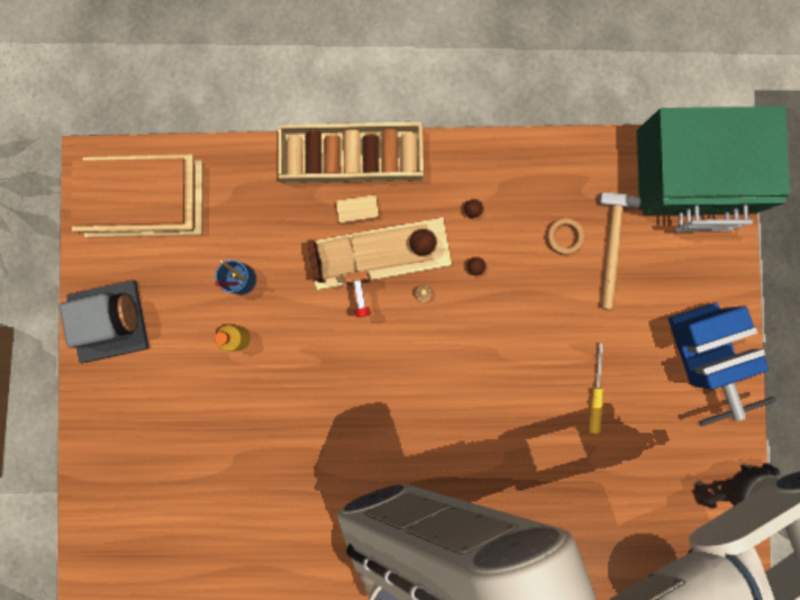

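View pics/scene0.png

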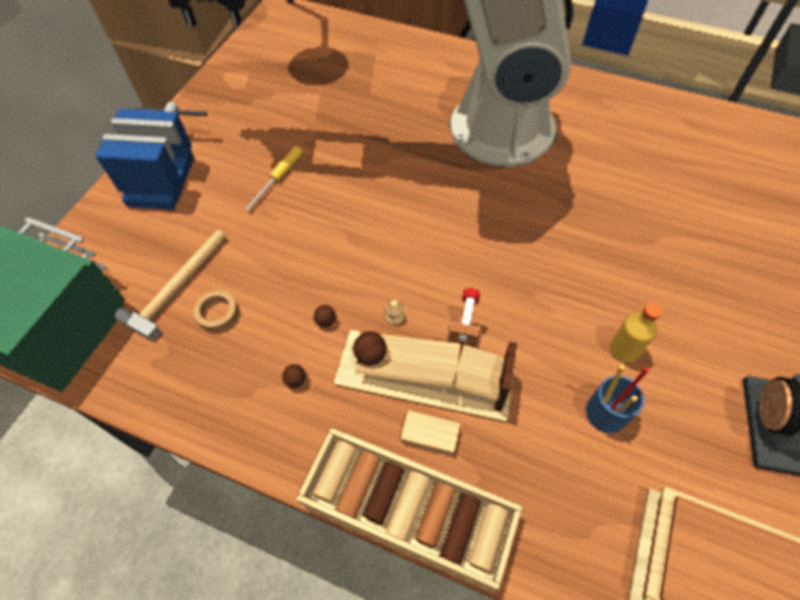

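The top view shows the ball at about (423,242), the base's right corners at (444,219) and (451,264), its lower left corner at (316,288), and the knob at (362,311). Uphill runs left in the image (world +y). Next I'll enlarge both views.

```bash
python3 - <<'E'
import cv2,numpy as np
from rig import r
t=r.grab_frame("top")[125:205,190:300,::-1]; s=r.grab_frame("scene")[175:275,205:345,::-1]
cv2.imwrite("pics/tc.png",cv2.resize(t,None,fx=7,fy=7,interpolation=cv2.INTER_CUBIC))
cv2.imwrite("pics/sc.png",cv2.resize(s,None,fx=5.7,fy=5.7,interpolation=cv2.INTER_CUBIC))
E
```

```text
(no output)
```

View pics/tc.png

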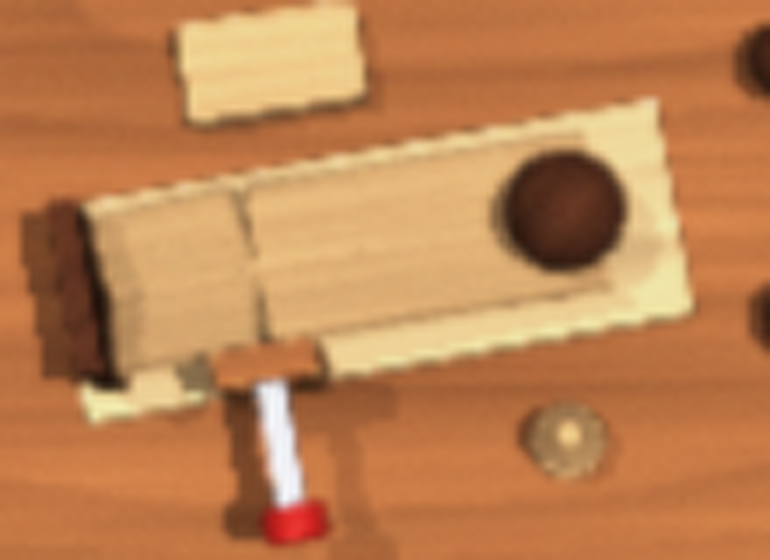

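View pics/sc.png

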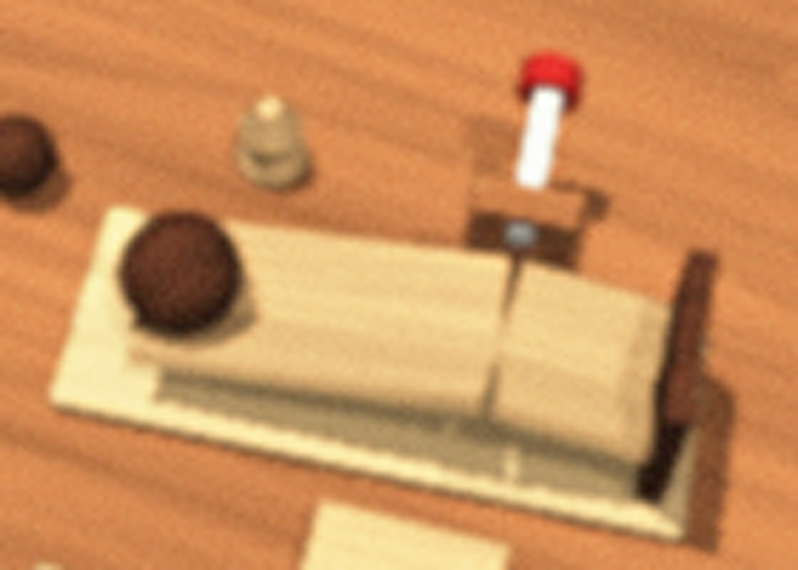

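The crops show, in crop pixels:
- **Top crop:** base corners (655,98), (692,310) and (88,418), ball (565,210), crest ends (240,188) and (266,335), knob face about (297,540), finial (567,440).
- **Scene crop:** corners (112,210), (52,402) and (682,538), ball (181,272).

Next I'll fit the gutter's pose to these.

```bash
cat > h.py <<'E'
import cv2,numpy as np
from scipy.optimize import least_squares
from scipy.spatial.transform import Rotation as R
from rig import r
def proj(n,P):
    c=r.camera_info(n); return cv2.projectPoints(np.array(P,float).reshape(-1,1,3),c["rvec"],c["tvec"],c["K"],c["distortion"])[0][:,0]
def g2w(p,P):
    P=np.atleast_2d(np.array(P,float)); c,s=np.cos(p[2]),np.sin(p[2])
    return np.c_[p[0]+c*P[:,0]-s*P[:,1],p[1]+s*P[:,0]+c*P[:,1],P[:,2]]
def at(n,px,z):
    return least_squares(lambda q:(proj(n,[[q[0],q[1],z]])-px).ravel(),[600,0]).x
E
python3 - <<'E'
from h import *
B=[0,-103.6,69.1]
T=[((55,-155,12),(655,98)),((-55,-155,12),(692,310)),((-55,155,12),(88,418)),(B,(565,210)),((36,50,79),(240,188)),((-36,50,79),(266,335))]
S=[((-55,-155,12),(112,210)),((55,-155,12),(52,402)),((55,155,12),(682,538)),(B,(181,272)),((-36,50,79),(512,260)),((36,50,79),(488,413))]
tp=np.array([b for a,b in T])/7+[190,125]-.5+.5/7; sp=np.array([b for a,b in S])/5.7+[205,175]-.5
f=lambda p:np.r_[(proj("top",g2w(p,[a for a,b in T]))-tp).ravel(),(proj("scene",g2w(p,[a for a,b in S]))-sp).ravel()]
s=least_squares(f,[650,0,0.15],loss="soft_l1",x_scale=[100,100,.1]); p=s.x
print(p.round(3)); print(f(p).reshape(-1,2).round(1).tolist())
np.save("g.npy",p)
for nm,P in dict(ball=B,seat=[0,95,84],lip=[0,50-167.9+2,58-26.6+12],knobback=[-141,50,92],knobin=[-78,50,92]).items(): print(nm,g2w(p,P).round(1))
k=np.array([297,522])/7+[190,125]-.4; kw=at("top",k,92); print("knob mid",kw)
fi=at("top",np.array([567,440])/7+[190,125]-.4,40); gl=at("top",np.array([230,338])*.64,75); print("finial",fi,"glue",gl)
c,q=np.cos(p[2]),np.sin(p[2])
for w in(kw,fi,gl): print(np.array([[c,q],[-q,c]])@(w-p[:2]))
E
```

```text
[6.64906e+02 6.32450e+01 1.63000e-01]
[[-0.3, -0.6], [0.1, -0.3], [-0.4, -0.1], [1.2, -0.9], [1.0, -0.5], [1.0, -0.6], [1.0, -0.7], [0.7, -0.1], [1.6, 0.2], [-0.2, -0.1], [0.4, 0.0], [-0.3, -2.2]]
ball [[681.7 -39.   69.1]]
seat [[649.5 157.   84. ]]
lip [[683.7 -51.1  43.4]]
knobback [[517.7  89.7  92. ]]
knobin [[579.8  99.9  92. ]]
knob mid [528.43852331  95.08089241]
finial [568.68703905 -34.47837889] glue [475.25158677 384.23955141]
[-129.50163857   53.53630942]
[-110.78714989  -80.83376059]
[-135.112183    347.49226204]
```

The fit holds to a few mm, and the knob sits at about 2.5 mm of travel. The plan is to shut the fingers, point the tool down with its x along gutter x, get behind the ball and push along +y.

```bash
cat >> h.py <<'E'
p=np.load("g.npy")
def togo(P):
    s=r.sense(); M=R.from_euler("xyz",s["tcp_rot"]); D=R.from_matrix(np.c_[[np.cos(p[2]),np.sin(p[2]),0],[np.sin(p[2]),-np.cos(p[2]),0],[0,0,-1]])
    print("togo",P,(M.inv().apply(g2w(p,P)[0]-s["eef_pos"])/200).round(3),((M.inv()*D).as_rotvec()/np.pi).round(4))
def here():
    s=r.sense(); w=s["eef_pos"]; c,q=np.cos(p[2]),np.sin(p[2]); d=w[:2]-p[:2]
    print("t",round(s["clock"],2),"gutter",[round(c*d[0]+q*d[1],1),round(-q*d[0]+c*d[1],1),round(w[2],1)],"F",s["contact_force"].round(1),"open",round(s["opening"],2))
E
python3 -c "
from h import *
here();togo([0,-190,200]);togo([0,-190,75])"
```

```text
t 0.2 gutter [np.float64(-563.8), np.float64(-570.9), np.float64(230.9)] F [-1.2 -0.  -0.7] open 1.0
togo [0, -190, 200] [ 3.093 -1.416  0.156] [-0.0003  0.      0.0525]
togo [0, -190, 75] [ 3.093 -1.415  0.781] [-0.0003  0.      0.0525]
```

```bash
python3 -m inch '[[[0.18,-0.08,0,0,0,0.01],[0.36,-0.16,0,0,0,0.02],[0.54,-0.24,0,0,0,0.03],[0.72,-0.32,0,0,0,0.04],[0.87,-0.39,0,0,0,0.0525],[1,-0.45,0,0,0,0.0525]]]' -1 30
python3 -c "
from h import *
here();togo([0,-190,200])"
```

```text
clock: 0.7
eef_pos: [362.9, -440.3, 231.2]
tcp_rot: [-3.141, -0.0, 0.161]
contact_force: [0.3, -0.4, -0.7]
opening: 0.146
grasp_force: 0.0
t 0.7 gutter [np.float64(-379.6), np.float64(-447.9), np.float64(231.2)] F [ 0.3 -0.4 -0.7] open 0.15
togo [0, -190, 200] [ 1.896 -1.293  0.157] [-0.0001 -0.     -0.0006]
```

```bash
python3 -m inch '[[[0.15,-0.1,0,0,0,0],[0.3,-0.2,0,0,0,0],[0.45,-0.3,0,0,0,0],[0.6,-0.4,0,0,0,0],[0.75,-0.5,0,0,0,0],[0.9,-0.6,0,0,0,0],[0.95,-0.65,0,0,0,0],[0.95,-0.65,0,0,0,0]]]'
python3 -c "
from h import *
here();togo([0,-190,200])"
```

```text
clock: 1.37
eef_pos: [529.8, -280.5, 231.0]
tcp_rot: [-3.141, -0.0, 0.166]
contact_force: [0.4, -0.5, -0.4]
opening: -0.003
grasp_force: 0.0
t 1.37 gutter [np.float64(-189.1), np.float64(-317.3), np.float64(231.0)] F [ 0.4 -0.5 -0.4] open -0.0
togo [0, -190, 200] [ 0.947 -0.633  0.156] [-0.0002 -0.0001  0.0011]
```

```bash
python3 -m inch '[[[0.15,-0.1,0,0,0,0],[0.3,-0.2,0,0,0,0],[0.45,-0.3,0,0,0,0],[0.6,-0.4,0,0,0,0],[0.75,-0.5,0,0,0,0],[0.88,-0.6,0.1,0,0,0],[0.945,-0.635,0.15,0,0,0],[0.945,-0.635,0.15,0,0,0]]]'
python3 - <<'E'
from h import *
here();togo([0,-190,65]);togo([0,-165,65])
im=r.grab_frame("wrist"); cv2.imwrite("pics/w1.png",cv2.resize(im[:,:,::-1],(768,576)))
E
```

```text
clock: 2.03
eef_pos: [693.8, -125.5, 197.9]
tcp_rot: [-3.14, 0.004, 0.165]
contact_force: [-1.3, 0.1, -0.3]
opening: 0.001
grasp_force: 0.0
t 2.03 gutter [np.float64(-2.1), np.float64(-190.9), np.float64(197.9)] F [-1.3  0.1 -0.3] open 0.0
togo [0, -190, 65] [ 0.013 -0.004  0.665] [-0.0005  0.0012  0.0007]
togo [0, -165, 65] [ 0.013 -0.129  0.665] [-0.0005  0.0012  0.0007]
```

View pics/w1.png

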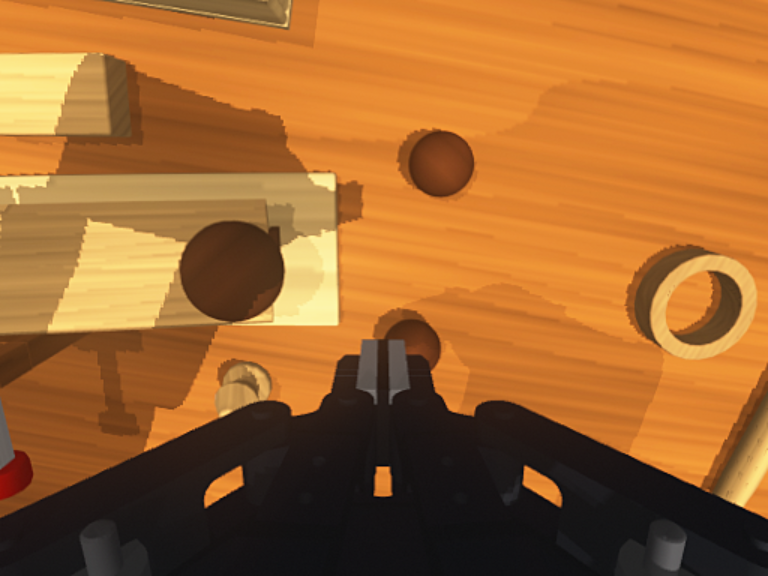

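The wrist view shows the ball at (232,271), the shut fingertips at about (382,345), and two small look-alike balls at (441,163) and (412,345). I'll check the positions of these.

```bash
python3 - <<'E'
from h import *
s=r.sense(); M=R.from_euler("xyz",s["tcp_rot"]).as_matrix(); c=r.camera_info("wrist"); c_,q=np.cos(p[2]),np.sin(p[2])
for px,z in(((232,271),69),((441,163),17),((412,347),17),((246,378),56)):
    u=cv2.undistortPoints(np.array([[px]],float)/1.5,c["K"],c["distortion"])[0,0]
    m=c["mount"]; o=M@m[:3,3]+s["eef_pos"]; d=M@m[:3,:3]@np.r_[u,1]; w=o+d*(z-o[2])/d[2]; e=w[:2]-p[:2]
    print(px,(c_*e[0]+q*e[1]).round(1),(-q*e[0]+c_*e[1]).round(1))
E
```

```text
(232, 271) -2.0 -103.6
(441, 163) 59.4 -231.2
(412, 347) -71.3 -214.3
(246, 378) -77.5 -102.7
```

Ball confirmed at gutter (-2, -103.6). Next I'll descend behind it.

```bash
python3 -m inch '[[[0.01,0,0.15,0,0,0],[0.01,0,0.3,0,0,0],[0.01,0,0.45,0,0,0],[0.01,0,0.6,0,0,0],[0.01,0,0.675,0,0,0],[0.01,-0.06,0.675,0,0,0],[0.01,-0.12,0.675,0,0,0],[0.01,-0.12,0.675,0,0,0]]]'
python3 - <<'E'
from h import *
here();togo([-1,-145,63])
E
```

```text
clock: 2.75
eef_pos: [692.4, -101.3, 68.3]
tcp_rot: [-3.142, -0.002, 0.163]
contact_force: [0.6, 1.2, -0.9]
opening: 0.002
grasp_force: 0.0
t 2.75 gutter [np.float64(0.4), np.float64(-166.8), np.float64(68.3)] F [ 0.6  1.2 -0.9] open 0.0
togo [-1, -145, 63] [-0.007 -0.109  0.027] [-0.     -0.0005  0.0002]
```

```bash
python3 -m inch '[[[0,0,0,0,0,0],[-0.005,-0.02,0,0,0,0],[-0.005,-0.035,0,0,0,0],[-0.005,-0.05,0,0,0,0],[-0.005,-0.065,0,0,0,0],[-0.005,-0.08,0,0,0,0],[-0.005,-0.09,0,0,0,0],[-0.005,-0.1,0,0,0,0]]]'
python3 - <<'E'
from h import *
here()
im=r.grab_frame("wrist"); cv2.imwrite("pics/w2.png",cv2.resize(im[:,:,::-1],(768,576)))
E
```

```text
clock: 3.42
eef_pos: [687.7, -83.2, 66.2]
tcp_rot: [-3.142, 0.0, 0.163]
contact_force: [0.1, 0.1, -0.6]
opening: 0.003
grasp_force: 0.0
t 3.42 gutter [np.float64(-1.3), np.float64(-148.2), np.float64(66.2)] F [ 0.1  0.1 -0.6] open 0.0
```

View pics/w2.png

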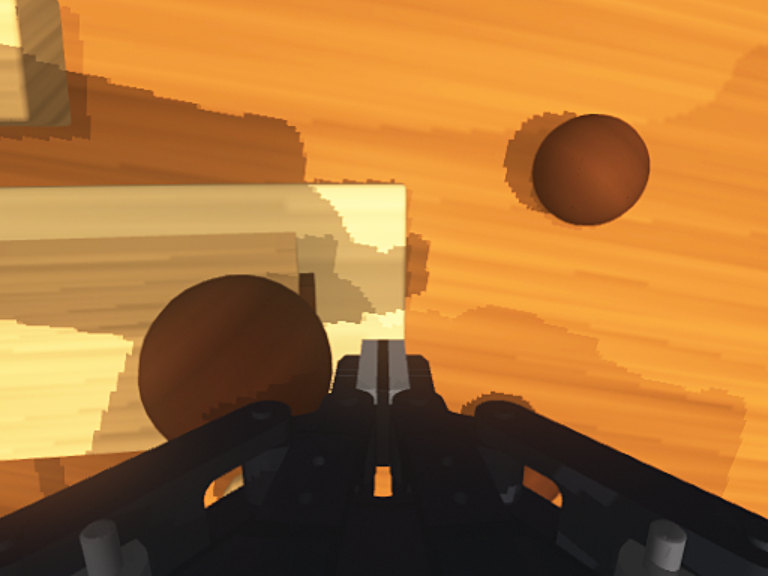

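Tips (382,365) are in line behind the ball (235,360), about 5 mm short of touching it. I'll push gently up the slope at 45 mm/s.

```bash
python3 -m inch '[[[0,-0.015,0.005,0,0,0],[0,-0.03,0.008,0,0,0],[0,-0.045,0.008,0,0,0],[0,-0.065,0.005,0,0,0],[0,-0.085,0,0,0,0],[0,-0.105,-0.003,0,0,0],[0,-0.125,-0.006,0,0,0],[0,-0.145,-0.01,0,0,0]]]'
python3 - <<'E'
from h import *
here()
im=r.grab_frame("scene"); print(proj("scene",g2w(p,[[0,-75,73.6]])))
cv2.imwrite("pics/s2.png",cv2.resize(im[150:290,200:380,::-1],None,fx=4,fy=4,interpolation=cv2.INTER_CUBIC))
E
```

```text
clock: 4.13
eef_pos: [683.2, -54.5, 68.6]
tcp_rot: [3.141, -0.0, 0.163]
contact_force: [1.1, -4.0, 2.9]
opening: -0.002
grasp_force: 2.2
t 4.13 gutter [np.float64(-1.0), np.float64(-119.2), np.float64(68.6)] F [ 1.1 -4.   2.9] open -0.0
[[246.22407769 223.5469373 ]]
```

View pics/s2.png

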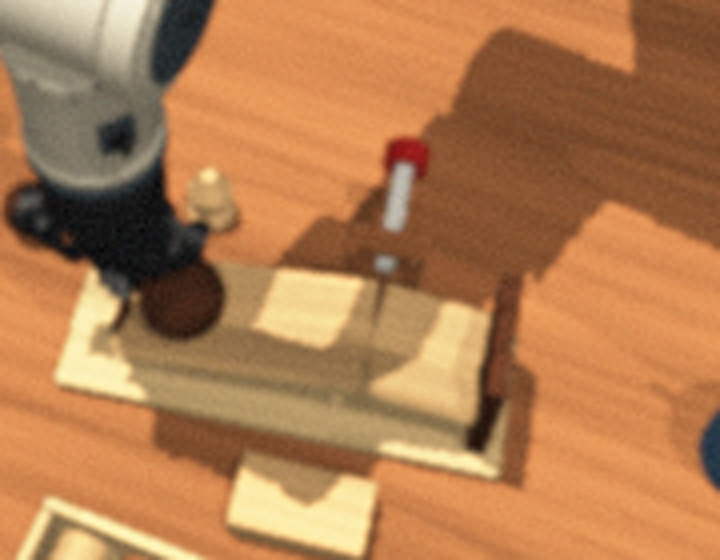

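The ball has moved to gutter y of about -76 (crop (183,297)), with the TCP 43 mm behind it and a force of about 5 N. I'll carry on.

```bash
python3 -m inch '[[[0,-0.02,-0.003,0,0,0],[0,-0.04,-0.006,0,0,0],[0,-0.06,-0.0095,0,0,0],[0,-0.08,-0.0125,0,0,0],[0,-0.1,-0.016,0,0,0],[0,-0.12,-0.019,0,0,0],[0,-0.14,-0.022,0,0,0],[0,-0.16,-0.025,0,0,0]]]'
python3 -c "
from h import *
here()"
python3 -m inch '[[[0,-0.02,-0.003,0,0,0],[0,-0.04,-0.006,0,0,0],[0,-0.06,-0.0095,0,0,0],[0,-0.08,-0.0125,0,0,0],[0,-0.1,-0.016,0,0,0],[0,-0.12,-0.019,0,0,0],[0,-0.14,-0.022,0,0,0],[0,-0.16,-0.025,0,0,0]]]'
python3 - <<'E'
from h import *
here()
im=r.grab_frame("scene"); print(proj("scene",g2w(p,[[0,-15,83],[0,0,85],[0,60,93],[0,95,84]])))
cv2.imwrite("pics/s3.png",cv2.resize(im[150:290,200:380,::-1],None,fx=4,fy=4,interpolation=cv2.INTER_CUBIC))
E
```

```text
clock: 4.85
eef_pos: [677.8, -22.9, 73.4]
tcp_rot: [3.142, 0.0, 0.163]
contact_force: [0.6, -5.3, 4.8]
opening: -0.002
grasp_force: 2.4
t 4.85 gutter [np.float64(-1.2), np.float64(-87.1), np.float64(73.4)] F [ 0.6 -5.3  4.8] open -0.0
clock: 5.52
eef_pos: [672.6, 8.7, 78.4]
tcp_rot: [3.142, 0.0, 0.163]
contact_force: [0.4, -3.9, 3.9]
opening: 0.006
grasp_force: 2.3
t 5.52 gutter [np.float64(-1.3), np.float64(-55.1), np.float64(78.4)] F [ 0.4 -3.9  3.9] open 0.01
[[268.13268185 226.54643364]
 [273.7200189  227.36905293]
 [296.50588984 230.72512167]
 [309.54655084 234.91416594]]
```

View pics/s3.png

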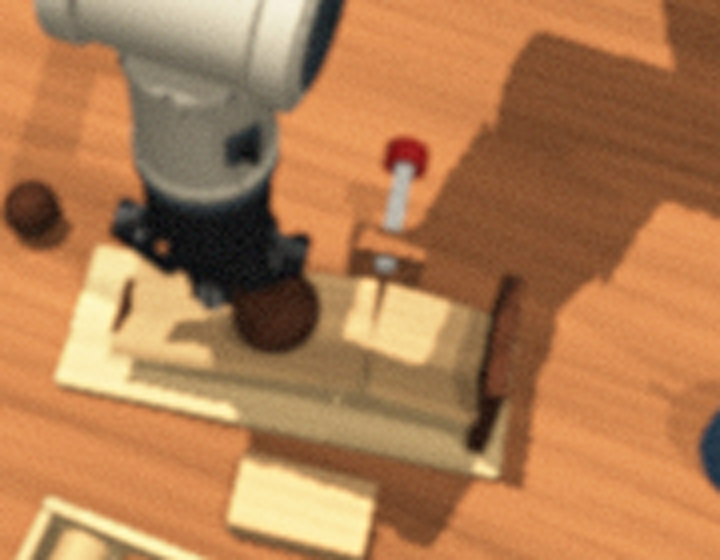

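The ball is at y of about -12 (crop (277,312)), still in contact with the same 43 mm offset. About 75 mm remain, with the last part done more slowly.

```bash
python3 -m inch '[[[0,-0.02,-0.003,0,0,0],[0,-0.04,-0.006,0,0,0],[0,-0.06,-0.0095,0,0,0],[0,-0.08,-0.0125,0,0,0],[0,-0.1,-0.016,0,0,0],[0,-0.12,-0.019,0,0,0],[0,-0.14,-0.022,0,0,0],[0,-0.16,-0.025,0,0,0]]]'
python3 -m inch '[[[0,-0.015,-0.0025,0,0,0],[0,-0.03,-0.005,0,0,0],[0,-0.045,-0.007,0,0,0],[0,-0.06,-0.0095,0,0,0],[0,-0.075,-0.012,0,0,0],[0,-0.09,-0.014,0,0,0],[0,-0.105,-0.017,0,0,0],[0,-0.12,-0.019,0,0,0]]]'
python3 -c "
from h import *
here()"
```

```text
clock: 6.23
eef_pos: [667.4, 40.2, 83.4]
tcp_rot: [3.142, -0.0, 0.163]
contact_force: [1.0, -3.6, 3.8]
opening: 0.001
grasp_force: 2.2
clock: 6.9
eef_pos: [663.6, 63.8, 87.1]
tcp_rot: [3.142, -0.0, 0.163]
contact_force: [0.6, -4.3, 3.2]
opening: 0.002
grasp_force: 2.3
t 6.9 gutter [np.float64(-1.2), np.float64(0.8), np.float64(87.1)] F [ 0.6 -4.3  3.2] open 0.0
```

```bash
python3 -m inch '[[[0,-0.0125,-0.002,0,0,0],[0,-0.025,-0.004,0,0,0],[0,-0.0375,-0.004,0,0,0],[0,-0.05,-0.004,0,0,0],[0,-0.0625,-0.004,0,0,0],[0,-0.075,-0.004,0,0,0],[0,-0.0875,-0.004,0,0,0],[0,-0.1,-0.004,0,0,0]]]'
python3 -c "
from h import *
here()"
```

```text
clock: 7.57
eef_pos: [660.0, 83.8, 87.5]
tcp_rot: [-3.141, 0.001, 0.163]
contact_force: [-0.3, 0.7, -0.0]
opening: 0.002
grasp_force: 0.0
t 7.57 gutter [np.float64(-1.5), np.float64(21.1), np.float64(87.5)] F [-0.3  0.7 -0. ] open 0.0
```

Contact is lost, so the ball has rolled over the crest. I'll hold while it settles and then look.

```bash
python3 -m inch '[[[0,0,0,0,0,0],[0,0,0,0,0,0],[0,0,0,0,0,0],[0,0,0,0,0,0],[0,0,0,0,0,0],[0,0,0,0,0,0],[0,0,0,0,0,0],[0,0,0,0,0,0]]]' >/dev/null
python3 - <<'E'
from h import *
here();togo([-1,0,180])
im=r.grab_frame("scene"); print((proj("scene",g2w(p,[[0,60,93],[0,95,84]]))-[200,150])*4)
cv2.imwrite("pics/s4.png",cv2.resize(im[150:290,200:380,::-1],None,fx=4,fy=4,interpolation=cv2.INTER_CUBIC))
E
```

```text
t 8.23 gutter [np.float64(-1.2), np.float64(20.4), np.float64(87.9)] F [-0.1  0.1  0.1] open 0.0
togo [-1, 0, 180] [ 0.001  0.102 -0.46 ] [ 0. -0. -0.]
[[386.02355936 322.9004867 ]
 [438.18620336 339.65666378]]
```

View pics/s4.png

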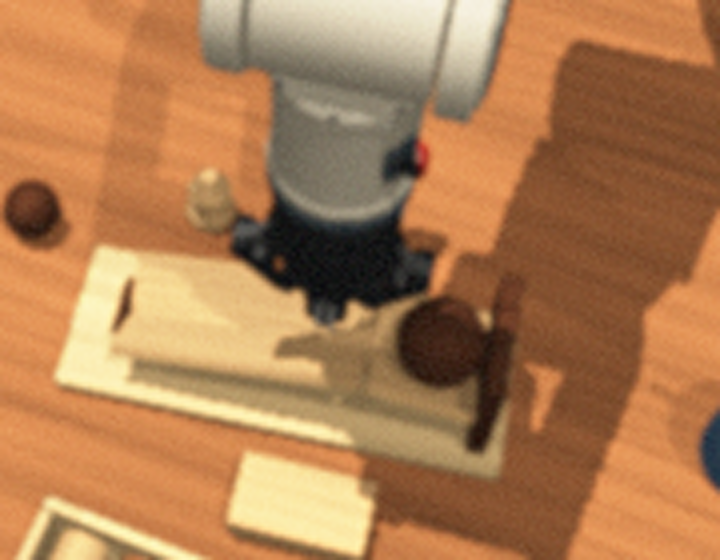

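The ball rests at (440,342), and the seat projects to (438,340), so it is settled. Next I'll lift clear and go over to the knob's outer side.

```bash
python3 -m inch '[[[0,0.02,-0.1,0,0,0],[0,0.03,-0.25,0,0,0],[0,0.03,-0.4,0,0,0],[0,0.03,-0.5,0,0,0],[-0.1,0,-0.55,0,0,0],[-0.25,-0.05,-0.55,0,0,0],[-0.4,-0.1,-0.55,0,0,0],[-0.55,-0.15,-0.55,0,0,0]]]'
python3 -m inch '[[[-0.15,0,0,0,0,0],[-0.3,0,0,0,0,0],[-0.33,0,0,0,0,0],[-0.33,0,0,0,0,0]]]'
python3 - <<'E'
from h import *
here();togo([-172,51,86])
s=r.sense(); M=R.from_euler("xyz",s["tcp_rot"]).as_matrix(); c=r.camera_info("wrist")
im=r.grab_frame("wrist"); cv2.imwrite("pics/w5.png",cv2.resize(im[:,:,::-1],(768,576)))
m=c["mount"]
q=[(m[:3,:3].T@(M.T@(g2w(p,P)[0]-s["eef_pos"])-m[:3,3])) for P in([-138.5,50,92],[0,95,84])]
print(cv2.projectPoints(np.array(q),np.zeros(3),np.zeros(3),c["K"],c["distortion"])[0][:,0]*1.5)
E
```

```text
clock: 8.95
eef_pos: [545.7, 95.1, 198.1]
tcp_rot: [-3.142, -0.001, 0.163]
contact_force: [0.7, -0.1, 0.5]
opening: 0.001
grasp_force: 0.0
clock: 9.28
eef_pos: [480.3, 84.1, 198.2]
tcp_rot: [3.142, 0.0, 0.163]
contact_force: [1.3, 0.3, 0.7]
opening: 0.0
grasp_force: 0.0
t 9.28 gutter [np.float64(-178.8), np.float64(50.5), np.float64(198.2)] F [1.3 0.3 0.7] open 0.0
togo [-172, 51, 86] [ 0.034 -0.002  0.561] [0.     0.0001 0.    ]
[[382.95451044 208.91006496]
 [288.24551884 -84.63806102]]
```

View pics/w5.png

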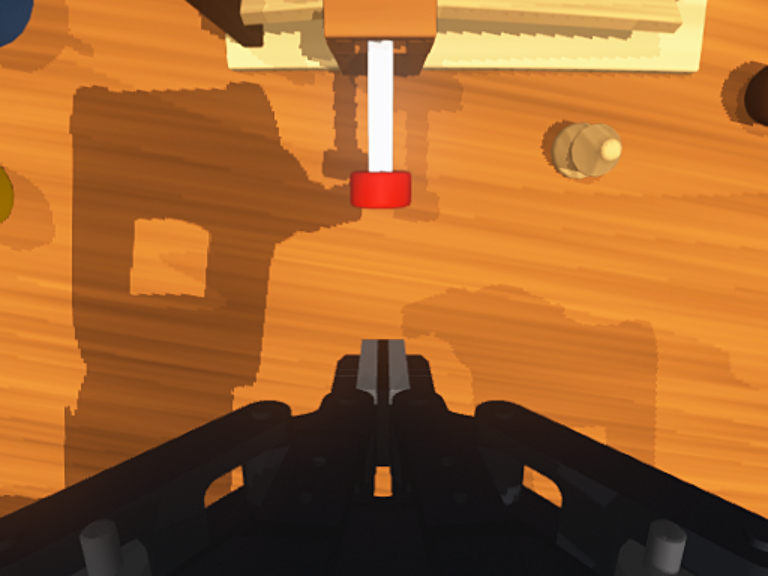

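The knob face is at (381,208), predicted at (383,209), and lines up with the fingers. Next I'll descend and push.

```bash
python3 -m inch '[[[0,0,0.15,0,0,0],[0,0,0.3,0,0,0],[0,0,0.45,0,0,0],[0,0,0.57,0,0,0],[0.03,0,0.575,0,0,0],[0.06,0,0.575,0,0,0],[0.09,0,0.575,0,0,0],[0.1,0,0.575,0,0,0]]]'
python3 -m inch '[[[0.02,0,0,0,0,0],[0.04,0,0,0,0,0],[0.06,0,0,0,0,0],[0.08,0,0,0,0,0],[0.1,0,0,0,0,0],[0.12,0,0,0,0,0],[0.14,0,0,0,0,0],[0.16,0,0,0,0,0]]]'
python3 -c "
from h import *
here()"
```

```text
clock: 10.0
eef_pos: [505.0, 88.1, 84.6]
tcp_rot: [-3.142, -0.004, 0.163]
contact_force: [0.1, -0.2, -0.2]
opening: -0.003
grasp_force: 0.0
clock: 10.67
eef_pos: [533.4, 92.8, 82.9]
tcp_rot: [-3.142, 0.0, 0.163]
contact_force: [-2.4, -0.4, 0.7]
opening: 0.001
grasp_force: 1.0
t 10.67 gutter [np.float64(-125.0), np.float64(50.5), np.float64(82.9)] F [-2.4 -0.4  0.7] open 0.0
```

```bash
python3 -m inch '[[[0.02,0,0,0,0,0],[0.04,0,0,0,0,0],[0.06,0,0,0,0,0],[0.08,0,0,0,0,0],[0.1,0,0,0,0,0],[0.12,0,0,0,0,0],[0.135,0,0,0,0,0],[0.14,0,0,0,0,0]]]'
python3 -m inch '[[[0.005,0,0,0,0,0],[0.01,0,0,0,0,0],[0.015,0,0,0,0,0],[0.02,0,0,0,0,0]]]'
python3 -c "
from h import *
here()"
```

```text
clock: 11.33
eef_pos: [561.3, 97.4, 82.8]
tcp_rot: [-3.142, -0.0, 0.163]
contact_force: [-1.6, 0.5, 0.4]
opening: -0.002
grasp_force: 0.9
clock: 11.67
eef_pos: [564.6, 97.9, 82.8]
tcp_rot: [-3.142, 0.0, 0.163]
contact_force: [-1.4, 1.2, -0.0]
opening: -0.001
grasp_force: 0.9
t 11.67 gutter [np.float64(-93.4), np.float64(50.5), np.float64(82.8)] F [-1.4  1.2 -0. ] open -0.0
```

```bash
python3 -m inch '[[[0.005,0,0,0,0,0],[0.01,0,0,0,0,0],[0.015,0,0,0,0,0],[0.02,0,0,0,0,0]]]'
python3 -m inch '[[[0.005,0,0,0,0,0],[0.01,0,0,0,0,0],[0.01,0,0,0,0,0]]]'
```

```text
clock: 12.0
eef_pos: [568.2, 98.6, 82.8]
tcp_rot: [-3.142, 0.001, 0.163]
contact_force: [-6.2, 0.2, 5.3]
opening: 0.004
grasp_force: 3.0
clock: 12.25
eef_pos: [568.2, 98.5, 82.6]
tcp_rot: [3.142, 0.005, 0.163]
contact_force: [-10.4, -1.0, 7.1]
opening: -0.002
grasp_force: 5.5
```

The knob has met the guide: the TCP stopped at gutter x of about -89.7 and the force rose to 10 N. I'll back off and rise.

```bash
python3 -m inch '[[[-0.05,0,0,0,0,0],[-0.15,0,0,0,0,0],[-0.3,0,0,0,0,0],[-0.4,0,-0.1,0,0,0],[-0.4,0,-0.3,0,0,0],[-0.4,0,-0.5,0,0,0],[-0.5,0,-0.6,0,0,0],[-0.6,0,-0.6,0,0,0]]]' >/dev/null
python3 -m inch '[[[-0.1,0,-0.05,0,0,0],[-0.25,0,-0.05,0,0,0],[-0.35,0,-0.05,0,0,0],[-0.35,0,-0.05,0,0,0],[-0.35,0,-0.05,0,0,0],[-0.35,0,-0.05,0,0,0]]]'
python3 - <<'E'
from h import *
here()
im=r.grab_frame("scene"); print((proj("scene",g2w(p,[[-78,50,92],[0,95,84]]))-[200,150])*4)
cv2.imwrite("pics/s6.png",cv2.resize(im[150:290,200:380,::-1],None,fx=4,fy=4,interpolation=cv2.INTER_CUBIC))
E
```

```text
clock: 13.42
eef_pos: [384.3, 68.3, 213.4]
tcp_rot: [3.142, -0.003, 0.163]
contact_force: [0.3, -0.1, -0.5]
opening: 0.003
grasp_force: 0.0
t 13.42 gutter [np.float64(-276.1), np.float64(50.4), np.float64(213.4)] F [ 0.3 -0.1 -0.5] open 0.0
[[391.22478939 217.43350553]
 [438.18620336 339.65666378]]
```

View pics/s6.png

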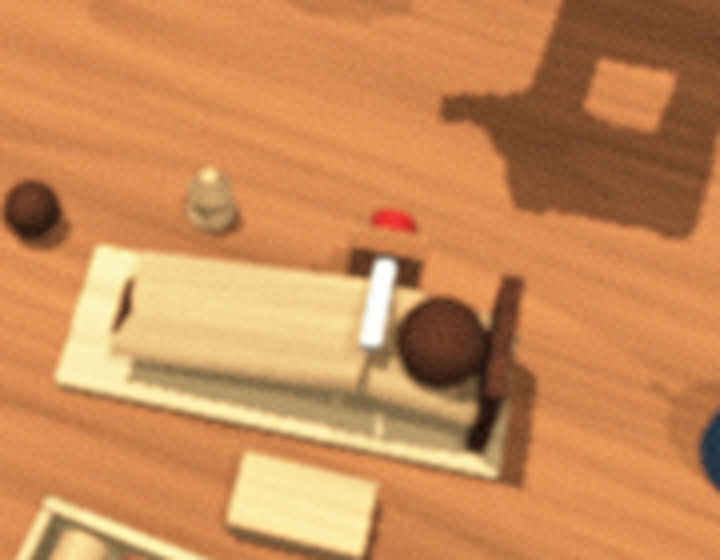

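The ball is in the dip at (440,342), the bar stands behind it, and the knob is against the guide at (393,220). Nothing nearby has moved, so I'm handing in.

```bash
python3 -c "
from rig import r
print(r.sign_off())"
```

```text
the job is handed in; nothing more can be done
None
```

The job is handed in at about 13.5 s of the 64 s allowed: the ball rests in the dip against the end stop, the keeper is fully in behind it with its knob on the guide, the bystanders near the gutter look unmoved, and the arm is clear.

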